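Fit the grinder's flange and gauge the disc

TASK

Slip the steel clamping flange over the spindle of the upturned angle grinder so that it lies flat on the disc, and let go of it. Then lift the dial gauge out of its wooden holder and, keeping it upright, set its tip on the yellow dot on the disc and press gently until the spring plunger is about half way in (about 6 mm). Finish while holding it still there, without letting go; leave the bottle, the screwdriver and the red cap where they are.

Things in the scene. Friction and masses are not known exactly. Their poses are not given: they have to be found in the camera images.
- grinder: Blue angle grinder fixed on its back on wooden blocks, spindle straight up. Origin on the bench under the spindle; z up, x towards the motor and tail, which reach 280 mm out, 62 mm wide, 86 mm high, with a clamp loop 93 mm high at x = 130 mm. Its dark brown disc, 115 mm in diameter, has its flat top 98 mm above the bench and turns stiffly (0.4 N m) about the spindle.
- seat (a point): Centre of the disc's top face, on the spindle's axis, 98 mm above the bench; z up. The steel spindle, 14 mm in diameter with a tapered end (its last 4 mm), rises 22 mm above this point.
- dot (a point): Centre of the yellow dot, 12 mm across, painted on the disc's top face 44 mm from the spindle's axis, in a direction that differs each time.
- flange: Loose steel clamping flange: a plain ring 40 mm in outer diameter, bore 18 mm, 16 mm thick, about 110 g, lying flat on the bench. Origin at the centre of its underside; z along the bore, up.
- holder: Dark wooden block 75 x 75 x 60 mm high, fixed to the bench, with one upright hole (13 mm wide, 52 mm deep) in its top centre, in which the gauge stands, its collar resting on the block. Origin at the centre of its underside.
- gauge: Dial gauge, 160 g, upright in the holder. z up its axis; origin under its collar, level with the holder's top. Above: collar 24 mm wide to 6 mm; round dial 6 to 48 mm, 42 mm wide along y, 18 mm thick, white face to +x; yellow square bar 22 x 22 mm (sides along x, y) 48 to 92 mm, the place to grip. Below: stem 10 mm thick to -30 mm, thin plunger to its ball tip at -46 mm when extended.
- tip (a point): The lowest point of the gauge's brass ball tip (6 mm ball); it is 46 mm below the gauge's origin when extended and moves up with the plunger.
- plunger (a joint): How far the gauge's spring plunger is pushed in, m: 0 extended, 0.012 at its stop. The spring pushes back with about 1 N at the start plus 0.4 N for each mm (3.4 N at 6 mm).
- bottle: Bystander: loose blue bottle with a conical neck, red collar and white nozzle, 72 mm in diameter, 200 mm high, standing. Origin at the centre of its underside.
- screwdriver: Bystander: loose screwdriver with a yellow handle, 190 mm long, lying on the bench.
- cap: Bystander: loose red plastic cap, 34 mm in diameter and 40 mm high, standing on the bench. Origin at the centre of its underside.
Not all that is in view belongs to the job. Of the things that look like the gauge, the smaller one is meant. There is more than one size of the flange; the job needs the smaller.

How it is judged:
On the way, in this order (a step that is already met when the one before it is completed fails the run):
1. the flange lies flat on the disc around the spindle, let go (horizontal distance between flange and seat below 0.004 m and z of flange in the frame of seat between -0.003 and 0.003 m and angle between flange's own z axis and vertical below 0.08 rad and contact force between the fingers and flange below 0.1 N), for 0.2 s.
2. the gauge is lifted out of its holder by the gripper (z of tip in the frame of holder above 0.062 m and contact force between the fingers and gauge above 1 N), for 0.1 s.
At the end, for the whole second after the job is handed in: Flange flat on the disc around the spindle (centred within 4 mm, gap under 3 mm), untouched; gauge still held by the gripper, upright within 7 degrees, at rest, tip within 6 mm of the dot's centre, plunger pushed in 2 to 10 mm, pressing on the disc with 1 to 8 N (all of step 1 and contact force between gauge and flange below 0.1 N and distance between tip and dot below 0.006 m and angle between gauge's own z axis and vertical below 0.12 rad and value of joint plunger between 0.002 and 0.01 m and contact force between gauge and grinder between 1 and 8 N and contact force between the fingers and gauge above 1 N and linear speed of gauge below 0.02 m/s); the arm keeps its last pose, push and grip.
It fails at once if the bottle is moved by more than 30 mm (distance of bottle from where it was at the start of the episode above 0.03 m).
It fails at once if the screwdriver is moved by more than 30 mm (distance of screwdriver from where it was at the start of the episode above 0.03 m).
It fails at once if the cap is moved by more than 30 mm (distance of cap from where it was at the start of the episode above 0.03 m).
It fails at once if the gauge is rammed into the grinder (over 25 N) (contact force between gauge and grinder above 25 N).
It also fails if it takes over 64 s, if anything falls off the work surface, if the arm or the gripper's body presses on something with over 40 N, if the wrist force passes 120 N, or if a joint passes its speed limit or range.

ROBOT

A 7-joint arm with a two-finger parallel gripper is mounted at the origin on the work surface. World frame = base frame: x ahead of the robot, y to its left, z up, the work surface at z = 0. Lengths are in m, angles in rad, forces in N, time in s.
With the tool pointing down it reaches from about 0.4 to 0.9 m from the base axis. Payload 5.5 kg.
Tool frame: the origin (TCP) lies on the centre line of the jaws, within the pads' length; the fingertips stand 19 mm ahead of it and the grasp point (between the pads) is the TCP; z points along the fingers, y is the line along which they close (so a half turn about z gives the same grasp; the last joint's range is limited). The gripper opens to 85 mm and grips with 20 to 120 N. Pads are 22 mm wide; open, the fingers measure 114 mm over their backs; the gripper's body (76 mm by 85 mm) begins 54 mm behind the grasp point. The pads swing forward as they close: fully open they stand 13 mm farther back than shut.
Start: joints at [-0.97, 0.501, -0.427, 1.55, 0.221, 1.138, -0.21], TCP at [0.215, 0.613, 0.215] pointing down, gripper open.
Joint ranges: [-2.88, 2.88], [-0.31, 2.03], [-1.54, 1.56], [0.2, 2.42], [-1.41, 4.55], [0.19, 2.02], [-2.57, 2.57]. Speed limits (rad/s): [2.57, 2.57, 3.14, 3.14, 3.14, 3.14, 3.14].

INTERFACE

Orientations are given as [roll, pitch, yaw] about the fixed x, y, z axes, in that order (R = Rz(yaw) Ry(pitch) Rx(roll)).
In Python, from station import bot, planner, vision, ticket, finder gives the robot as it stands. Calls block until the motion is done:
- bot.move_ptp(position, orientation): joint-space move of the TCP to a pose.
- bot.movel(position, orientation=None, velocity=0.15, until_force=None): straight line of the TCP; orientation=None keeps the orientation; velocity is the mean speed in m/s. With until_force (N) it stops when the force on the tool has changed by that much, and returns True; else False.
- bot.goto_joints(angles): joint-space move.
- bot.move_gripper(opening, f_grip=None): opening from 0.0 (shut) to 1.0 (fully open); f_grip is the grip in N (None keeps the last); returns when the fingers have stopped.
- bot.wait(seconds).
- planner.ik(position, orientation): joint angles nearest the present ones, or None.
- vision.grab_frame(name): name is "scene" or "top"; returns a dict with "frame" (384x512x3 uint8, blue, green, red), "K" (3x3 intrinsics, pixels), "rvec" (rotation vector, rad) and "tvec" (3), from world to camera coordinates, as OpenCV has them. Camera axes: x right, y down, z forward; pixel columns grow to the right and rows downward; lengths in m; the calibration is good to about 2 mm. A picture is of the moment at which its call begins. There is no depth.
A pose or a line that the arm cannot do raises bot.MotionError and nothing moves.
- ticket.hand_in(): hands the job in; it is judged then, once.
Trained networks look in a picture, given as the dict that the camera call returned (one of the last four; its "shot" number tells which), for a name from the list of things; names that differ only in an ending like _2 or _b are one class to them, and where a whole thing is asked for, a point or a joint stands for the part that bears it (a point fixed in the world has none). Each returns a list of dicts, best first, with "score" (0 to 1); they miss things now and then, are a little off and sometimes report something else, mostly with a low value. They report only what shows in the picture. A call takes as long as a camera call. They do not tell look-alikes from the thing itself.
- finder.masks_of(target, picture): "region" (384x512 bool, what is visible of it) and "extent" ([left, top, right, bottom] as shares, 0 to 1, of the picture: columns of its width, rows of its height, round what is visible of it).
- finder.landmark_of(target, picture): "position" ([column, row] as shares, 0 to 1, of the picture: columns of its width, rows of its height: a listed point, or the origin of a listed thing).
Readings, each from a call of its own:
- bot.read_clock(): time.
- bot.read_joint_pos(): joint angles.
- bot.read_joint_vel(): joint speeds.
- bot.read_effort(): joint torques, N m.
- bot.read_position(): TCP position.
- bot.read_eef_rot(): TCP orientation.
- bot.read_contact_force(): force on the tool from outside, world axes, zero at the start.
- bot.read_moment(): the same for the moment, N m.
- bot.read_width(): opening from 0.0 (shut) to 1.0 (fully open).
- bot.read_gripper_force(): force on a finger pad.
Only numpy, scipy, OpenCV 4.12 (cv2) and the standard library are available. Lean on these libraries where they do the work, as an engineer would, in place of code of your own. Each camera call takes 0.05 s, during which the arm holds its last target. There are 200 camera calls.

## Working session

There is one attempt and no reset: what is moved stays moved. The work goes in short steps, each a Python script; the robot and the scene stay as the last script left them, time stands still between calls to the robot, and variables do not carry over. Pictures are saved under pics/ and viewed, at most 10 in all, crops included, and the job is handed in when it is done.

```bash
ls; mkdir -p pics; cat > h.py <<'E'
import numpy as np, cv2
from station import bot, planner, vision, ticket, finder
def ray(p,px):
    R,_=cv2.Rodrigues(np.array(p["rvec"],float)); t=np.array(p["tvec"],float).ravel()
    d=R.T@np.linalg.inv(np.array(p["K"]))@np.array([px[0],px[1],1.]); return -R.T@t,d
def atz(p,px,z):
    c,d=ray(p,px); return c+d*(z-c[2])/d[2]
def proj(p,X):
    return cv2.projectPoints(np.array(X,float).reshape(-1,1,3),np.array(p["rvec"],float),np.array(p["tvec"],float),np.array(p["K"],float),None)[0].reshape(-1,2)
def tri(obs):
    A=np.zeros((3,3));b=np.zeros(3)
    for p,px in obs:
        c,d=ray(p,px);d=d/np.linalg.norm(d);M=np.eye(3)-np.outer(d,d);A+=M;b+=M@c
    return np.linalg.solve(A,b)
E
python3 - <<'E'
from h import *
np.set_printoptions(precision=3,suppress=True)
P={n:vision.grab_frame(n) for n in("scene","top")}
for n,p in P.items():
    cv2.imwrite(f"pics/{n}0.png",cv2.resize(p["frame"],(800,600)))
    print(n,ray(p,(256,192)))
    for t in["grinder","seat","dot","flange","holder","gauge","tip","bottle","screwdriver","cap"]:
        for o in finder.landmark_of(t,p)[:4]:
            px=np.array(o["position"])*[512,384]
            z={"seat":.098,"dot":.098,"gauge":.06}.get(t,0)
            print(t,round(o["score"],2),px,atz(p,px,z)[:2])
print(bot.read_clock())
E
```

```text
pics
scene (array([ 1.192, -0.188,  0.693]), array([-0.708,  0.198, -0.678]))
grinder 0.84 [268.39  210.086] [0.543 0.026]
seat 0.97 [265.011 181.286] [0.54  0.017]
seat 0.46 [398.08  222.298] [0.748 0.248]
dot 0.75 [284.314 178.598] [0.544 0.064]
flange 0.68 [355.482 181.018] [0.504 0.292]
flange 0.54 [387.686 186.893] [0.551 0.365]
holder 0.77 [141.824 214.003] [ 0.464 -0.288]
gauge 0.88 [ 87.091 197.914] [ 0.433 -0.405]
gauge 0.71 [135.885 196.915] [ 0.464 -0.29 ]
tip 0.42 [ 97.075 216.998] [ 0.442 -0.397]
bottle 0.72 [400.384 222.989] [0.679 0.324]
screwdriver 0.95 [132.71  297.485] [ 0.705 -0.32 ]
screwdriver 0.21 [398.899 222.182] [0.675 0.322]
cap 0.66 [252.877 161.088] [0.335 0.043]
top (array([ 0.222, -0.03 ,  1.594]), array([ 0.211, -0.018, -0.977]))
grinder 0.81 [231.578 195.187] [0.559 0.022]
seat 0.6 [229.683 191.885] [0.549 0.024]
dot 0.87 [216.422 193.498] [0.546 0.065]
flange 0.69 [151.706 209.894] [0.521 0.285]
flange 0.49 [128.307 198.797] [0.562 0.362]
holder 0.75 [329.318 223.181] [ 0.452 -0.292]
holder 0.35 [229.99  194.803] [0.56  0.027]
gauge 0.75 [367.206 219.302] [ 0.45  -0.401]
gauge 0.52 [329.421 220.915] [ 0.45  -0.283]
tip 0.25 [136.909 168.998] [0.662 0.334]
bottle 0.63 [136.806 167.386] [0.668 0.334]
screwdriver 0.65 [333.875 143.386] [ 0.721 -0.328]
cap 0.41 [224.205 258.816] [0.352 0.053]
1.1
```

View pics/scene0.png

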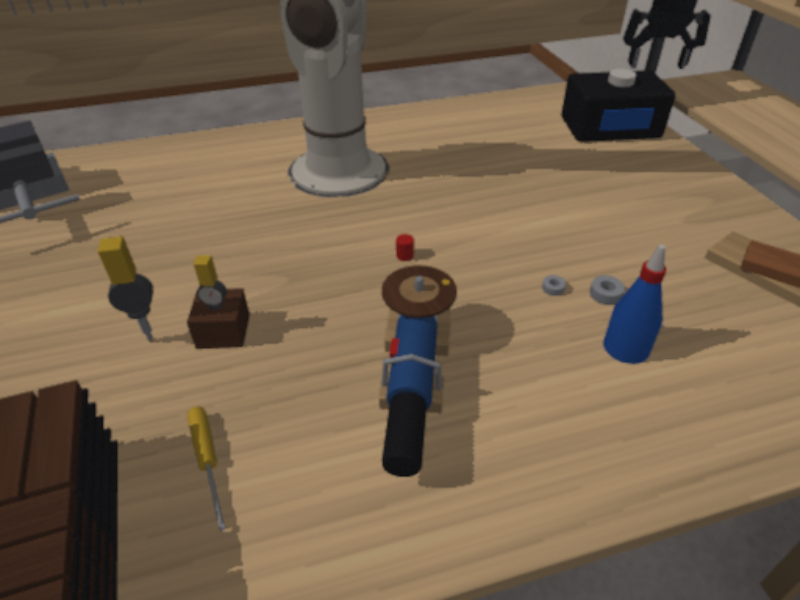

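View pics/top0.png

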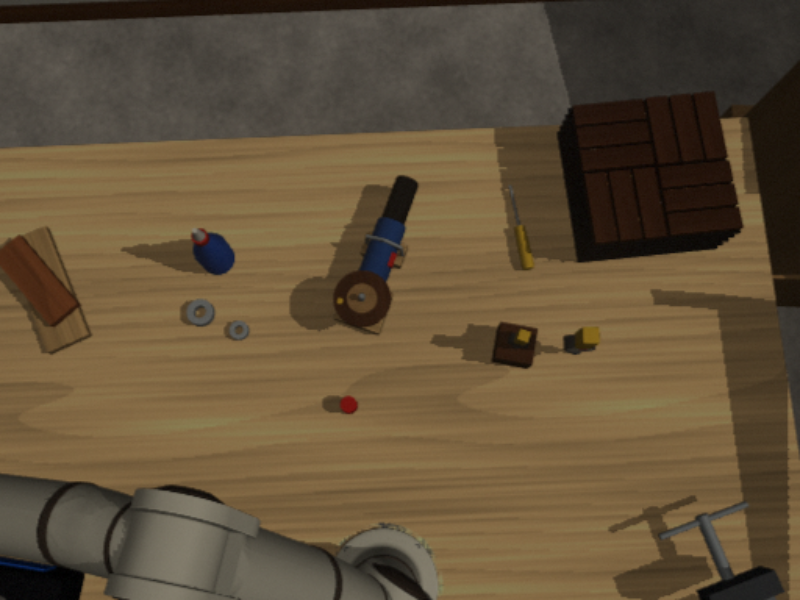

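Scene (800x600) look-alikes: flange, small ring (554,285) vs larger ring (606,290); gauge, small one in the holder (208,285) vs large free-standing one (125,275). I choose the small ring and the gauge in the holder. I'll refine the positions and check them in a crop.

```bash
cat > m.py <<'E'
from h import *
from scipy.optimize import minimize
def circ(c,r,z,n=180):
    a=np.linspace(0,2*np.pi,n,endpoint=False); return np.c_[c[0]+r*np.cos(a),c[1]+r*np.sin(a),np.full(n,z)]
def silh(p,pts):
    m=np.zeros((384*4,512*4),np.uint8); cv2.fillConvexPoly(m,cv2.convexHull((proj(p,pts)*4+1.5).astype(np.float32)).astype(int),1)
    return cv2.resize(m.astype(np.float32),(512,384),interpolation=cv2.INTER_AREA)
def fitflange(p,region,r=.02,h=.016,z0=0):
    ys,xs=np.nonzero(region); c0=atz(p,(xs.mean(),ys.mean()),z0+h/2)[:2]
    f=np.array(region,np.uint8).copy(); cs,_=cv2.findContours(f,0,1); cv2.drawContours(f,cs,-1,1,-1)
    g=lambda c:np.abs(silh(p,np.r_[circ(c,r,z0),circ(c,r,z0+h)])-f).sum()
    s=minimize(g,c0,method="Nelder-Mead",options=dict(initial_simplex=[c0,c0+[.005,0],c0+[0,.005]]))
    return s.x,s.fun,f.sum()
def disc(p,c0,r=.0575,z=.098):
    # brown disc: dark inside, bright outside -> radial gradient
    g=cv2.GaussianBlur(p["frame"],(0,0),.7).astype(np.float32)
    def val(P): q=proj(p,P).astype(np.float32); return cv2.remap(g,q[None,:,0],q[None,:,1],cv2.INTER_LINEAR)[0]
    def cost(c): return -np.median(np.linalg.norm(val(circ(c,r+.003,z))-val(circ(c,r-.003,z)),axis=1))-np.mean(np.linalg.norm(val(circ(c,r+.003,z))-val(circ(c,r-.003,z)),axis=1))
    best=min(((cost((c0[0]+i,c0[1]+j)),c0[0]+i,c0[1]+j) for i in np.arange(-.014,.0141,.001) for j in np.arange(-.014,.0141,.001)))
    return np.array(best[1:]),best[0]
E
python3 - <<'E'
from m import *
np.set_printoptions(precision=4,suppress=True)
tiles=[]
for n in("scene","top"):
    p=vision.grab_frame(n); im=cv2.resize(p["frame"],None,fx=5,fy=5,interpolation=cv2.INTER_CUBIC)
    d,_=disc(p,(.545,.021)); print(n,"disc",d,_)
    dot=None
    hsv=cv2.cvtColor(p["frame"],cv2.COLOR_BGR2HSV)
    q=proj(p,circ(d,.055,.098)).astype(int); m=np.zeros((384,512),np.uint8); cv2.fillConvexPoly(m,cv2.convexHull(q),1)
    y=cv2.inRange(hsv,(20,150,120),(35,255,255))*m; w=hsv[...,1]*1.0*(y>0); ys,xs=np.nonzero(y)
    if len(xs): dd=atz(p,(xs.mean(),ys.mean()),.098); print("dot",dd,len(xs),np.linalg.norm(dd[:2]-d))
    for o in finder.masks_of("flange",p)[:3]: print("flange",round(o["score"],2),o["extent"],fitflange(p,o["region"]))
    for o in finder.masks_of("holder",p)[:1]: print(o["score"],np.array(o["extent"])*[512,384,512,384])
    o=(proj(p,[.545,.021,.098])[0]); f=proj(p,[.53,.32,0])[0]
    for P,c in((circ(d,.0575,.098),(0,255,0)),(circ(d,.007,.120),(0,0,255))):
        cv2.polylines(im,[(proj(p,P)*5+2).astype(int)],True,c,1)
    for c in(o,f):
        x,y=int(c[0]*5),int(c[1]*5); tiles.append(im[y-150:y+150,x-200:x+200])
cv2.imwrite("pics/crop1.png",np.vstack([np.hstack(tiles[:2]),np.hstack(tiles[2:])]))
E
```

```text
scene disc [0.556 0.019] -162.28815
dot [0.5495 0.0642 0.098 ] 11 0.04564785679819641
flange 0.8 [0.7373, 0.4602, 0.7789, 0.5096] (array([0.5559, 0.3629]), np.float64(130.75), np.uint64(324))
flange 0.55 [0.677, 0.4503, 0.7049, 0.4943] (array([0.517 , 0.2825]), np.float64(14.5), np.uint64(189))
0.65 [116.992  259.3152 146.1248 339.9936]
top disc [0.552 0.019] -85.71257
dot [0.5503 0.0627 0.098 ] 4 0.04376306209155901
flange 0.53 [0.2898, 0.5305, 0.308, 0.5576] (array([0.5158, 0.2817]), np.float64(24.5625), np.uint64(113))
flange 0.49 [0.2273, 0.4948, 0.2693, 0.5453] (array([0.5532, 0.3647]), np.float64(110.875), np.uint64(251))
0.86 [319.0784 208.0896 345.7024 238.0032]
```

View pics/crop1.png

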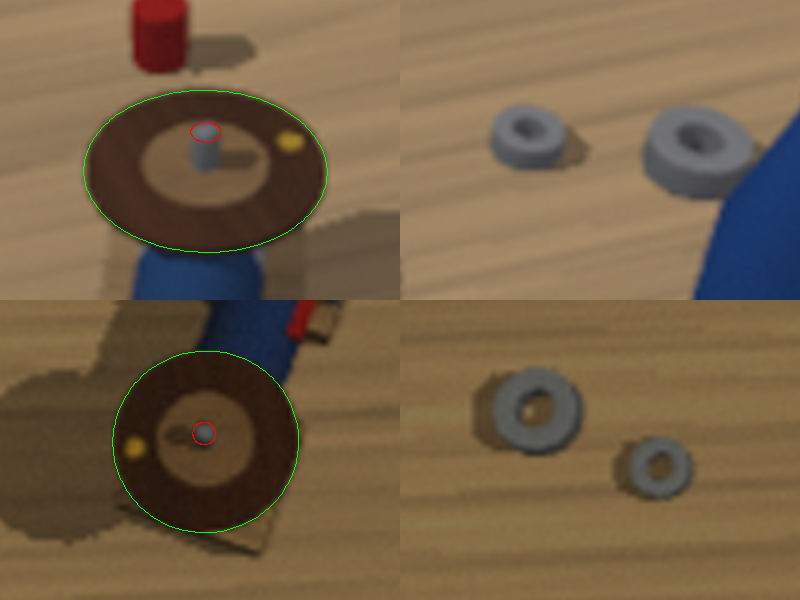

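Crops: the green disc rim and red spindle top overlays sit on the images, so the spindle is about (0.554, 0.019). The small ring, upper-right tile (528,135), is clearly smaller than its neighbour (700,150), and is at (0.516, 0.282). Now I'll grasp it, squeezing in two directions to centre it.

```bash
cat > g.py <<'E'
from h import *
np.set_printoptions(precision=4,suppress=True)
c=np.array([.5165,.282])
def rpy(d): return [np.pi,0,np.radians(d)]
for y in (65,-115,-25,155): print(y,planner.ik([*c,.1],rpy(y)),planner.ik([.554,.019,.16],rpy(y)))
E
python3 - <<'E'
from g import *
bot.move_ptp([*c,.10],rpy(65)); bot.move_gripper(.65,20)
print(bot.movel([*c,.021],velocity=.08,until_force=8),bot.read_position(),bot.read_contact_force())
bot.move_gripper(0,20); print(bot.read_width(),bot.read_gripper_force())
bot.move_gripper(.65); bot.movel([*c,.065])
print(bot.read_joint_pos(),bot.read_clock())
E
```

```text
65 [-0.5401  0.4932 -0.0069  1.8148  0.0044  0.8336 -0.9854] [-0.2045  0.3621  0.1496  1.8627 -0.0663  0.9216 -0.4607]
-115 [-0.0975  0.5665 -0.5901  1.7988  0.3926  0.8955  1.84  ] [ 0.2075  0.3841 -0.3584  1.8482  0.1637  0.938   2.4811]
-25 [-1.3191  0.8113  1.1292  1.8403 -0.8455  1.0678 -1.859 ] [-0.7787  0.5026  0.9083  1.8808 -0.4719  0.9891 -1.669 ]
155 [-0.3005  0.5144 -0.317   1.806   0.205   0.8533  0.4198] [-0.0165  0.3626 -0.0813  1.856   0.0361  0.9244  1.0202]
False [0.517  0.2823 0.0216] [-1.7053 -0.0235  0.7339]
-0.003638264891317953 0.0
[-0.5398  0.5423 -0.0072  1.8318  0.0054  0.7661 -0.9862] 6.2167
```

```bash
python3 - <<'E'
from m import *
np.set_printoptions(precision=4,suppress=True)
print(bot.read_position())
tiles=[]
for n in("scene","top"):
    p=vision.grab_frame(n); im=cv2.resize(p["frame"],None,fx=5,fy=5,interpolation=cv2.INTER_CUBIC)
    for o in finder.masks_of("flange",p)[:3]: print("flange",round(o["score"],2),o["extent"],fitflange(p,o["region"]))
    cv2.polylines(im,[(proj(p,circ((.5165,.282),.02,.0))*5+2).astype(int)],True,(0,255,0),1)
    f=proj(p,[.53,.30,0.02])[0]
    x,y=int(f[0]*5),int(f[1]*5); tiles.append(im[y-250:y+250,x-200:x+200])
cv2.imwrite("pics/crop2.png",np.hstack(tiles))
E
```

```text
[0.5168 0.2822 0.0654]
flange 0.72 [0.7322, 0.4562, 0.7824, 0.512] (array([0.5608, 0.3618]), np.float64(148.8125), np.uint64(344))
flange 0.64 [0.6801, 0.4464, 0.707, 0.4956] (array([0.514 , 0.2821]), np.float64(17.875), np.uint64(169))
flange 0.45 [0.3006, 0.5234, 0.3113, 0.5576] (array([0.5213, 0.274 ]), np.float64(92.1875), np.uint64(45))
```

View pics/crop2.png

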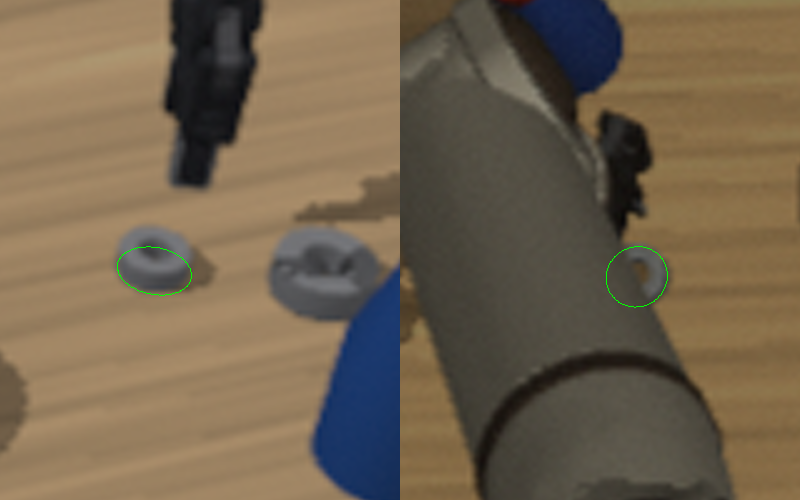

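```bash
python3 - <<'E'
from m import *
np.set_printoptions(precision=1,suppress=True)
R=cv2.Rodrigues(np.array(bot.read_eef_rot())) if 0 else None
print(bot.read_eef_rot(),bot.read_width())
for n in("scene","top"):
    p=vision.grab_frame(n); f=(proj(p,[.53,.30,0.02])[0]*5).astype(int)-[200,250]
    t=bot.read_position()
    for s in(-.027,0,.027):
        for z in(.046,.065):
            X=[t[0]+s*np.cos(np.radians(-25)),t[1]+s*np.sin(np.radians(-25)),z]
            print(n,s,z,proj(p,X)[0]*5+2-f)
E
```

```text
[-3.1  0.   1.1] 0.6537355347845132
scene -0.027 0.046 [164.9 174.4]
scene -0.027 0.065 [170.7 146.8]
scene 0 0.046 [166.9 205.6]
scene 0 0.065 [173.  177.8]
scene 0.027 0.046 [169.1 238. ]
scene 0.027 0.065 [175.3 210.2]
top -0.027 0.046 [205.2 304. ]
top -0.027 0.065 [198.9 299.1]
top 0 0.046 [223.2 265.3]
top 0 0.065 [217.1 259.9]
top 0.027 0.046 [241.1 226.7]
top 0.027 0.065 [235.2 220.9]
```

```bash
python3 - <<'E'
from m import *
from g import rpy
c=[.5155,.282]
bot.move_ptp([*c,.065],rpy(155)); t=bot.read_position(); print(t,bot.read_clock(),bot.read_width())
p=vision.grab_frame("scene"); im=cv2.resize(p["frame"],None,fx=5,fy=5,interpolation=cv2.INTER_CUBIC)
f=(proj(p,[.53,.30,0.06])[0]*5).astype(int)
for s in(-.027,0,.027):
    for z,col in((t[2]-.019,(0,0,255)),(t[2],(0,255,0))):
        X=[t[0]+s*np.cos(np.radians(65)),t[1]+s*np.sin(np.radians(65)),z]
        cv2.circle(im,tuple((proj(p,X)[0]*5+2).astype(int)),3,col,-1)
cv2.imwrite("pics/crop3.png",im[f[1]-300:f[1]+250,f[0]-300:f[0]+300])
E
```

```text
65 [-0.5401  0.4932 -0.0069  1.8148  0.0044  0.8336 -0.9854] [-0.1093  0.3604  0.0326  1.8593 -0.0144  0.9221 -0.5064]
-115 [ 0.0237  0.6206 -0.7644  1.7948  0.5219  0.9397  1.7395] [ 0.4805  0.4527 -0.7129  1.8393  0.3518  0.9793  2.3231]
-25 [-0.8415  0.5188  0.3855  1.8257 -0.2519  0.8451 -2.3407] [-0.4307  0.3839  0.432   1.8704 -0.197   0.929  -1.9149]
155 [-0.2413  0.5258 -0.3951  1.8038  0.2572  0.8626  0.3775] [ 0.1865  0.381  -0.3321  1.8489  0.1511  0.9362  0.9211]
[0.5155 0.2819 0.0648] 7.7333 0.6505573781012971
```

View pics/crop3.png

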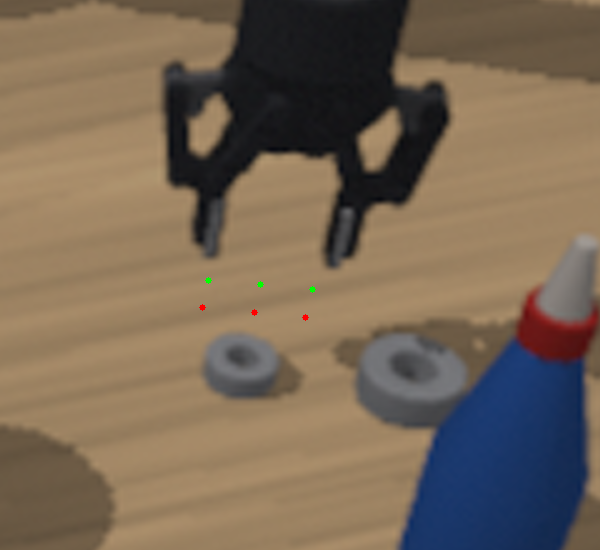

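The fingertips (205,250) and (335,262) appear about 37 mm higher than the marked expected points, though laterally aligned. So the earlier squeeze closed above the ring. I'll descend by feel.

```bash
cat > g.py <<'E'
from m import *
np.set_printoptions(precision=4,suppress=True)
def rpy(d): return [np.pi,0,np.radians(d)]
E
python3 - <<'E'
from g import *
c=[.5155,.282]
bot.movel([*c,.03],velocity=.1)
print(bot.movel([*c,-.03],velocity=.03,until_force=5),bot.read_position(),bot.read_contact_force(),bot.read_width())
z=bot.read_position()[2]
bot.movel([*c,z+.006],velocity=.05); 
bot.move_gripper(0,20); print(bot.read_width(),bot.read_gripper_force(),bot.read_position(),bot.read_clock())
p=vision.grab_frame("scene"); im=cv2.resize(p["frame"],None,fx=5,fy=5,interpolation=cv2.INTER_CUBIC)
f=(proj(p,[.53,.30,0.06])[0]*5).astype(int)
cv2.imwrite("pics/crop4.png",im[f[1]-250:f[1]+250,f[0]-300:f[0]+300])
E
```

```text
True [ 0.5154  0.282  -0.0203] [-0.3341 -0.9077  5.6679] 0.6511216802275164
0.45322329889663404 19.93236486800015 [ 0.5154  0.2817 -0.0142] 10.3417
```

View pics/crop4.png

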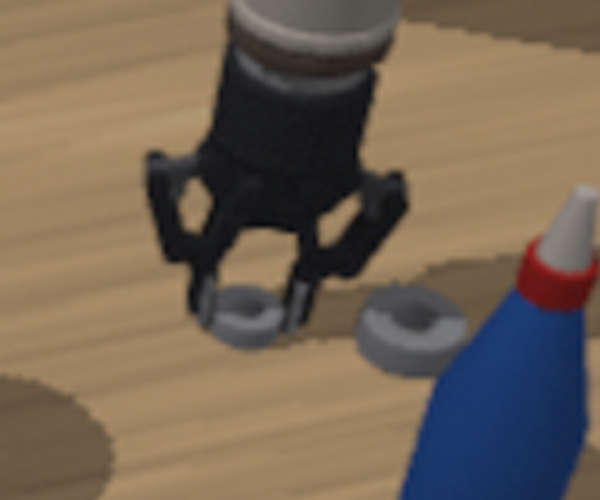

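```bash
python3 - <<'E'
from g import *
c=[.5155,.282]
bot.move_gripper(.65); bot.movel([*c,.03]); bot.move_ptp([*c,.03],rpy(65)); bot.movel([*c,-.0142],velocity=.1,until_force=6)
bot.move_gripper(0,30); print(bot.read_width(),bot.read_gripper_force(),bot.read_position())
bot.movel([*c,.15]); print(bot.read_width(),bot.read_gripper_force())
g=[.554,.019]
bot.move_ptp([*g,.125],rpy(65)); t=bot.read_position(); print(t,bot.read_width(),bot.read_clock())
tiles=[]
for n in("scene","top"):
    p=vision.grab_frame(n); im=cv2.resize(p["frame"],None,fx=5,fy=5,interpolation=cv2.INTER_CUBIC)
    z0=t[2]+.0142
    for o in finder.masks_of("flange",p)[:3]: print(n,round(o["score"],2),np.array(o["extent"])*[512,384,512,384],fitflange(p,o["region"],z0=z0))
    for P,c in((circ(g,.02,z0),(0,255,0)),(circ(g,.02,z0+.016),(0,255,0)),(circ(g,.0575,.098),(0,0,255)),(circ(g,.007,.120),(0,0,255))): cv2.polylines(im,[(proj(p,P)*5+2).astype(int)],True,c,1)
    f=(proj(p,[*g,z0])[0]*5).astype(int)
    tiles.append(im[f[1]-250:f[1]+250,f[0]-200:f[0]+200])
cv2.imwrite("pics/crop5.png",np.hstack(tiles))
E
```

```text
0.45311338154172814 30.311407512053847 [ 0.5162  0.2824 -0.0133]
0.45170974232067196 30.291366577148438
[0.5541 0.0212 0.1249] 0.4553882335441535 15.4917
scene 0.72 [376.1152 177.6    396.8    197.6832] (array([0.6827, 0.251 ]), np.float64(19.0), np.uint64(293))
scene 0.39 [245.2992 167.1168 296.2944 204.4032] (array([ 0.6281, -0.0107]), np.float64(847.375), np.uint64(1148))
top 0.8 [118.4256 190.0032 137.984  210.0864] (array([0.5289, 0.3268]), np.float64(86.5625), np.uint64(254))
```

View pics/crop5.png

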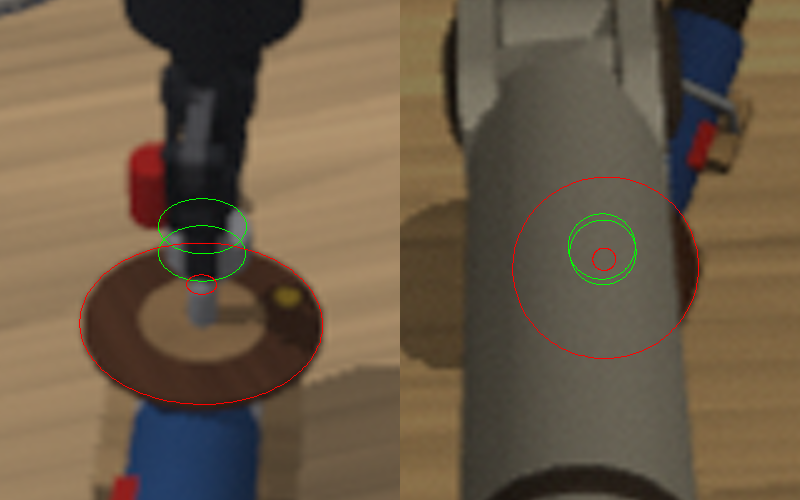

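The flange hangs just above the spindle top (203,283), about 2–3 mm to the right of it, matching the position readback. I'll correct for that and lower with a small search.

```bash
python3 - <<'E'
from g import *
base=np.array([.554,.0185]); ok=False
offs=[(0,0)]+[(r*np.cos(a),r*np.sin(a)) for r,n in((.002,6),(.004,10)) for a in np.arange(n)*2*np.pi/n]
for o in offs:
    c=base+o
    bot.movel([*c,.112],velocity=.1); bot.wait(.15)
    h=bot.movel([*c,.08],velocity=.04,until_force=5); t=bot.read_position()
    print(np.array(o)*1e3,h,t,bot.read_contact_force(),bot.read_clock(),bot.read_width())
    if t[2]<.094: ok=True;break
    if bot.read_clock()>32: break
print(ok)
E
```

```text
[0. 0.] True [0.5536 0.0185 0.0847] [-1.2711  0.0232  6.9832] 16.7833 0.45241033969475974
True
```

Seated at the predicted height. I'll release, retreat, check it, and fit the gauge.

```bash
python3 - <<'E'
from g import *
t=bot.read_position(); bot.movel([t[0],t[1],t[2]+.001],velocity=.02)
bot.move_gripper(.72); t=bot.read_position(); bot.movel([t[0],t[1],.20],velocity=.2)
bot.move_ptp([.42,-.08,.30],rpy(65)); print(bot.read_clock())
tiles=[];obs=[]
for n in("scene","top"):
    p=vision.grab_frame(n); im=cv2.resize(p["frame"],None,fx=5,fy=5,interpolation=cv2.INTER_CUBIC)
    hsv=cv2.cvtColor(p["frame"],cv2.COLOR_BGR2HSV); y=cv2.inRange(hsv,(18,130,60),(38,255,255))
    k,l,st,ce=cv2.connectedComponentsWithStats(y)
    tgt=proj(p,[.452,-.289,.13])[0]; i=min((i for i in range(1,k) if st[i,4]>15),key=lambda i:np.linalg.norm(ce[i]-tgt))
    print(n,"bar",st[i],ce[i],tgt); obs.append((p,(l==i).astype(np.float32),ce[i]))
    for c,q in(((.554,.02,.11),None),((.452,-.289,.11),None)):
        f=(proj(p,c)[0]*5).astype(int); tiles.append(im[f[1]-150:f[1]+150,f[0]-200:f[0]+200])
def box(v):
    c,s=np.cos(v[2]),np.sin(v[2]); return [[v[0]+c*a-s*b,v[1]+s*a+c*b,z] for a in(-.011,.011) for b in(-.011,.011) for z in(.108,.152)]
def cost(v,os=obs): return sum(np.abs(silh(p,box(v))-m).sum()/m.sum() for p,m,_ in os)
T=tri([(p,ce) for p,m,ce in obs]); print("tri",T)
for os in(obs,obs[:1],obs[1:]):
    best=min((minimize(cost,[T[0],T[1],a],args=(os,),method="Nelder-Mead",options=dict(initial_simplex=[[T[0],T[1],a],[T[0]+.004,T[1],a],[T[0],T[1]+.004,a],[T[0],T[1],a+.3]])) for a in(-.6,-.2,.2,.6)),key=lambda s:s.fun)
    print(best.x,best.fun)
cv2.imwrite("pics/crop6.png",np.vstack([np.hstack(tiles[:2]),np.hstack(tiles[2:])]))
E
```

```text
18.9083
scene bar [124 163  15  20 227] [130.9648 172.533 ] [129.3849 171.9186]
top bar [331 210   9  10  65] [335.0308 214.4462] [335.0316 216.6801]
tri [ 0.4583 -0.2871  0.1326]
[ 0.4565 -0.2867 -0.2787] 0.6200186610221863
[ 0.4566 -0.2849 -0.1689] 0.09388766437768936
[ 0.4582 -0.2893 -0.4975] 0.39519229531288147
```

View pics/crop6.png

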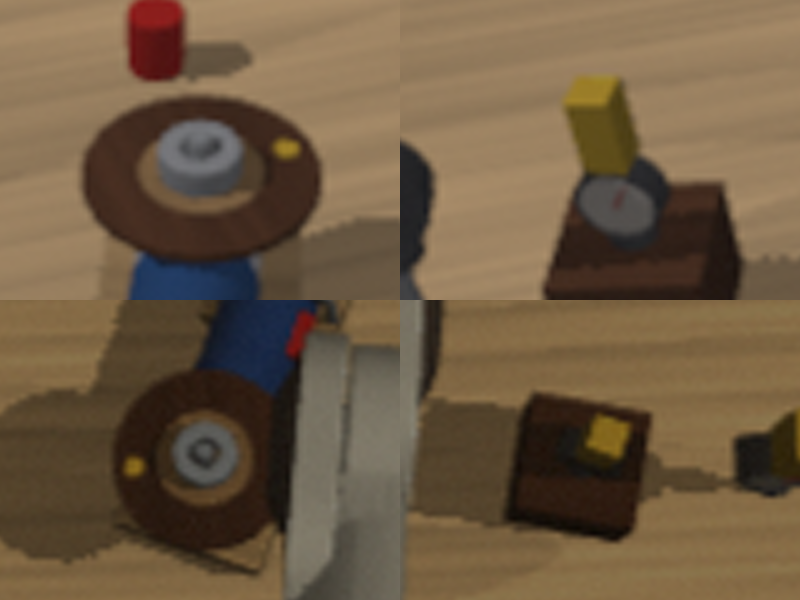

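Crop: the flange sits flat around the spindle (200,160), and the dot is unchanged at (287,149). The gauge bar is at (0.457, -0.287), yaw about -0.28. Now I'll grip and lift it.

```bash
python3 - <<'E'
from g import *
c=[.457,-.287]; o=rpy(90-16)
print(planner.ik([*c,.2],o),planner.ik([.55,.0635,.23],o))
bot.move_ptp([*c,.2],o); bot.move_gripper(.62); bot.wait(.2)
print(bot.movel([*c,.098],velocity=.08,until_force=6),bot.read_position())
bot.move_gripper(0,40); print(bot.read_width(),bot.read_gripper_force(),bot.read_contact_force())
bot.movel([*c,.15],velocity=.08); bot.movel([*c,.235],velocity=.15); bot.wait(.2)
print(bot.read_width(),bot.read_gripper_force(),bot.read_contact_force(),bot.read_position(),bot.read_clock())
E
```

```text
[ 0.1761  0.3028  0.4033  1.8683 -0.1397  0.998   0.3597] [-0.1952  0.2812  0.0382  1.7931 -0.0121  1.0676 -0.4319]
False [ 0.4574 -0.2872  0.0985]
0.2550044168537972 40.74813187122345 [-0.6401  0.5031  2.8266]
0.25448731177908945 40.334195494651794 [-0.0308 -0.7809 -2.3137] [ 0.4563 -0.2866  0.2337] 23.9
```

```bash
python3 - <<'E'
from g import *
o=rpy(74); d=np.array([.550,.0635])
bot.movel([.457,-.287,.25],velocity=.1); bot.movel([*d,.25],velocity=.2); bot.movel([*d,.194],velocity=.1); bot.wait(.4)
t=bot.read_position(); print(t,bot.read_eef_rot(),bot.read_contact_force(),bot.read_clock())
p=vision.grab_frame("scene"); im=cv2.resize(p["frame"],None,fx=6,fy=6,interpolation=cv2.INTER_CUBIC)
for q in finder.landmark_of("tip",p)[:2]: print("tip",q["score"],np.array(q["position"])*[512,384])
for q in finder.landmark_of("dot",p)[:2]: print("dot",q["score"],np.array(q["position"])*[512,384])
X=[[t[0],t[1],t[2]-.0845],[t[0],t[1],t[2]-.0385],[*d,.098]]; print(proj(p,X))
for x,c in zip(proj(p,X),((0,0,255),(0,255,0),(255,0,255))): cv2.circle(im,tuple((x*6+2.5).astype(int)),2,c,-1)
f=(proj(p,[*d,.13])[0]*6).astype(int)
cv2.imwrite("pics/crop7.png",im[f[1]-300:f[1]+300,f[0]-350:f[0]+350])
E
```

```text
[0.5502 0.0636 0.1944] [ 3.141  -0.0003  1.2916] [-0.9629 -0.8368 -1.0596] 27.275
tip 0.48 [ 93.184 218.304]
dot 0.9 [283.904  178.9056]
dot 0.23 [131.1744 300.2112]
[[285.0508 176.4569]
 [285.8851 161.2115]
 [284.7952 180.1769]]
```

View pics/crop7.png

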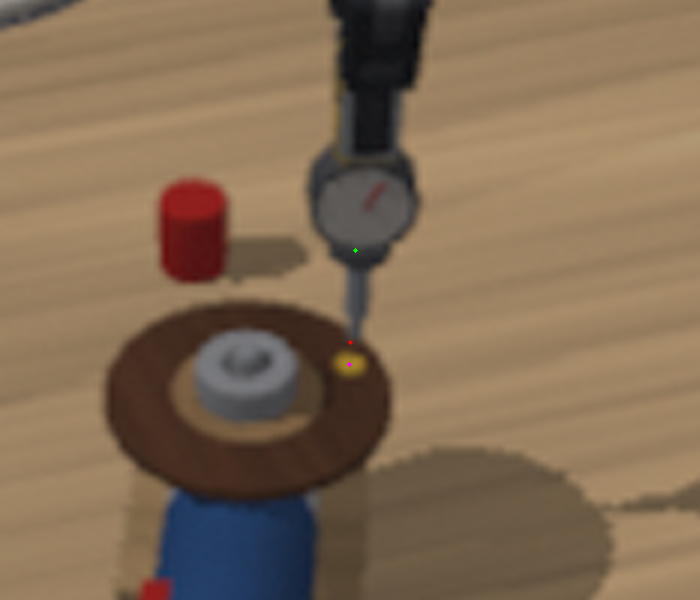

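Hover: the gauge is upright with its ball near (353,342), about 1 mm right of the line to the yellow dot (350,365). I'll nudge it and press down by feel.

```bash
python3 - <<'E'
from g import *
d=np.array([.550,.0623])
bot.movel([*d,.190],velocity=.05); bot.wait(.5); f0=bot.read_contact_force()[2]
for z in np.arange(.187,.165,-.0015):
    bot.movel([*d,z],velocity=.03); bot.wait(.2); t=bot.read_position(); df=bot.read_contact_force()[2]-f0
    print(round(z,4),t,round(df,2))
    if df>3.2: break
print(bot.read_clock(),bot.read_gripper_force())
p=vision.grab_frame("scene"); q=vision.grab_frame("top"); im=cv2.resize(p["frame"],None,fx=6,fy=6,interpolation=cv2.INTER_CUBIC)
f=(proj(p,[*d,.13])[0]*6).astype(int)
cv2.imwrite("pics/crop8.png",im[f[1]-300:f[1]+300,f[0]-350:f[0]+350])
E
```

```text
0.187 [0.55   0.0623 0.187 ] -0.26
0.1855 [0.55   0.0623 0.1855] -0.98
0.184 [0.55   0.0623 0.184 ] -0.64
0.1825 [0.55   0.0623 0.1825] 0.05
0.181 [0.5502 0.0623 0.1811] 0.36
0.1795 [0.5501 0.0623 0.1796] 1.72
0.178 [0.5501 0.0623 0.1781] 2.25
0.1765 [0.5501 0.0623 0.1766] 2.6
0.175 [0.5501 0.0623 0.1751] 3.06
0.1735 [0.5501 0.0623 0.1735] 3.4
32.675 40.7857221364975
```

View pics/crop8.png

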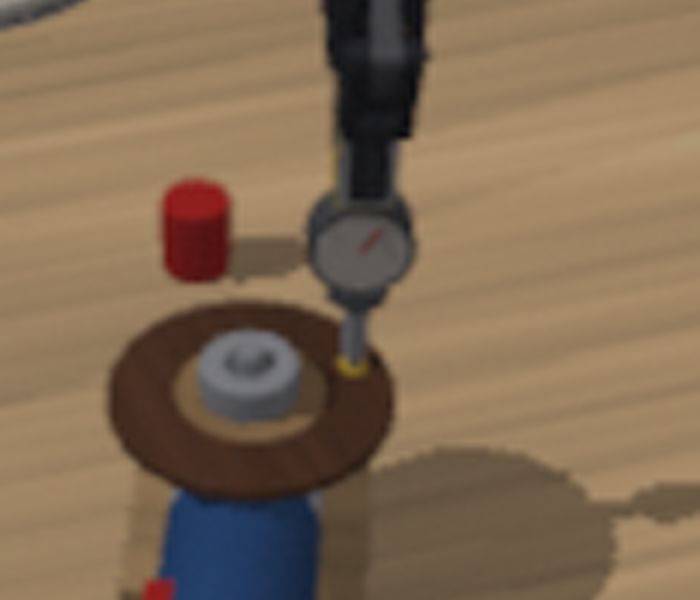

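The tip rests on the dot (353,365). The force is about 3.4 N with roughly 6–7 mm of travel, and the flange is undisturbed.

```bash
python3 -c "
from station import ticket
print(ticket.hand_in())"
```

```text
the job is handed in; nothing more can be done
None
```

The job is handed in: the flange lies flat on the disc and is let go, and the gauge is held upright with its tip on the yellow dot, pressing at about 3.4 N (roughly 6–7 mm of plunger travel); the hand-in returned no verdict.

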